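Clamp a thin sleeve with an edge thumbwheel

ROBOT

A 6-joint arm with a two-finger parallel gripper is mounted at the origin on the work surface. World frame = base frame: x ahead of the robot, y to its left, z up, the work surface at z = 0. Lengths are in m, angles in rad, forces in N, time in s.
With the tool pointing down it reaches from about 0.4 to 0.825 m from the base axis. Payload 7 kg.
Tool frame: the origin (TCP) lies at the very end of the fingers, on their centre line; the grasp point (between the pads) lies 19 mm behind it (env.hold_point_z is the distance from the TCP to the grasp point, in m); z points along the fingers, x is the direction in which the jaws open and shut, and the axes are right-handed (so a half turn about z gives the same grasp; the last joint's range is limited). The gripper opens to 85 mm and grips with 20 to 120 N. Pads are 22 mm wide; open, the fingers measure 114 mm over their backs; the gripper's body (76 mm by 85 mm) begins 54 mm behind the grasp point. The pads swing forward as they close: fully open they stand 13 mm farther back than shut.
Start: joints at [-1.027, 0.359, 0.012, 0, -1.224, -0.288], TCP at [0.171, -0.653, 0.231] pointing down, gripper open.
Joint ranges: [-3.07, 3.07], [-1.43, 2.12], [-1.02, 1.25], [-3.03, 1.67], [-3.05, -0], [-3.03, 3.03]. Speed limits (rad/s): [2.39, 2.39, 3.01, 3.14, 3.14, 3.14].

INTERFACE

Orientations are given as a unit quaternion [x, y, z, w].
In Python, from rig import readout, snapshot, env gives the robot as it stands. The module is installed in compiled form; this text tells all that it offers.
- The arm moves only by the tool step_arm, never from a script. Its argument "moves" is a list of rows, each a list of 3 entries, a list of its own where there are three numbers: the finger opening in mm, from 0 to 85.4, then the shift along the tool's x, y, z in mm, then the turn, a rotation vector about the tool's x, y, z in rad. A call has 1 to 5 rows; each row is the pose to reach, as a shift and turn from the pose measured when the call began, along the tool's axes at that moment; what a row does not reach only later rows make up. A row lasts 1/8 s, in which the tool goes at most 62.5 mm and 10.7 degrees, less where a joint would pass 70% of its speed; a pose out of reach is approached as far as the arm can. A call with a gripper value outside its range is refused whole. The fingers move at their own pace and stop on an object; the grip force is fixed at half the most. Time passes only in rows, so rows that repeat a pose let the fingers close. It gives the time, the measured TCP pose, the force and the opening at its end, in the units of the state.
- readout.get_obs(): the state, without advancing time (a new reading comes with each control period).
- snapshot(name): name is "scene" or "top" or "wrist"; returns a dict with "img" (400x640x3 uint8, red, green, blue), "K" (3x3 intrinsics, pixels), "cam_to_world" (4x4, takes a point from camera to world coordinates). Camera axes: x right, y up, looking along -z (the intrinsics and any distortion apply to the point x, -y, -z); pixel columns grow to the right and rows downward; lengths in m; the calibration is good to about 2 mm. The wrist camera is an equidistant fisheye: a pixel r from the principal point sees the ray r / f radians off the axis. A picture is of the moment at which its call begins. There is no depth.
- env.close_job(): hands the job in, once; it reports no verdict.
The state is a dict: "time_s": time; "joint_positions": joint angles; "qvel": joint speeds; "joint_efforts": joint torques, N m; "tool_pos": TCP position; "orientation": TCP orientation; "force": force on the tool from outside, world axes, zero at the start; "torque": the same for the moment, N m; "grip_width": opening from 0.0 (shut) to 1.0 (fully open).
Only numpy, scipy, OpenCV 4.12 (cv2) and the standard library are available. Lean on these libraries where they do the work, as an engineer would, in place of code of your own. Each camera call takes 0.05 s, during which the arm holds its last target.

TASK

Stand the tall hollow steel sleeve upright in the V-shaped nest of the little bench clamp, open end up, let go of it, and then roll the clamp's half-sunk thumbwheel with one fingertip until the jaw holds the sleeve snugly in the V. Press gently: the sleeve is thin-walled and is crushed by hard clamping (hold it with 3 to 20 N), and the wheel does not take more than 25 N of pressing. Move the jaw by its wheel only, and leave the other things on the bench where they are.

Things in the scene. Friction and masses are not known exactly. Their poses are not given: they have to be found in the camera images.
- clamp: bench clamp fixed to the table: steel base plate 200 x 84 x 8 mm; origin under its centre; its x runs from the thumbwheel (x = -65 mm) over the jaw to the V block (beyond x = +40 mm), z up. Grey wheel housing: x -95..-35 mm, y +-26 mm, top 42 mm above the table. V block and jaw (y within +-28 mm) end 26 mm above the table; above that the nest is open on all sides.
- wheel_top (a point): mean top of the black ribbed thumbwheel, 48 mm above the table, 6 mm proud of its housing, clamp's axes. The wheel runs out of true: its top rises and sinks by 2 mm as it turns, so follow it by feel. Radius 20 mm, 12 mm wide, axle along the clamp's y, in a 16 mm slot; only the cap can be touched. A shut, flat-ended fingertip laid on it and drawn along +x rolls it; then lift, go back, repeat.
- jaw: flat steel jaw, 50 mm wide, 14 mm thick, top 26 mm above the table, sliding along the clamp's x; origin below its face that looks to the V, at table height. Rolling the wheel's top to the clamp's +x closes it, 1 mm for each 4 mm along the rim. This takes 2 to 4 N along the rim, plus 0.25 N for each newton of clamping; let go, the wheel stays and holds up to about 12 N.
- jaw_face (a point): centre of the jaw's face that looks to the V, 18 mm above the table; moves with the jaw. At the start 22 to 27 mm from the seat axis along the clamp's x; it meets a seated sleeve at 15 mm. From first touch, 3 to 20 N of clamping is only about 3 mm more along the wheel's rim.
- seat (a point): where the centre of the sleeve's underside lies when it bears on both faces of the V: on the base plate, 8 mm above the table, 95 mm from the wheel top along the clamp's x; clamp's axes. The V is 90 degrees, opens to -x (towards the jaw), its faces lie 15 mm from this axis. At the start there is 7 to 12 mm of play towards the jaw.
- sleeve: the tall hollow steel sleeve, 30 mm diameter, 60 mm high, 0.1 to 0.2 kg, standing on the table; closed flat bottom, 25 mm bore open at the top. Origin at the centre of its underside, z along its axis, upwards.
- sleeve_mid (a point): centre of the sleeve, half-way up (30 mm above its underside). Its upper 40 mm are clear of the clamp when it stands in the nest.
- billet: bystander: solid steel disc 44 mm diameter, 36 mm high; origin under its centre.
- collar: bystander: steel ring 42 mm diameter with a 22 mm hole, 18 mm high; origin under its centre.
- screwdriver: bystander: screwdriver lying on the bench.
- wrench: bystander: wrench lying on the bench.
- oilcan: bystander: white bottle, 56 mm diameter, 130 mm high.
- mug: bystander: white mug, 80 mm diameter, 90 mm high.
There are look-alikes about, which are no part of the job. What is shaped like the sleeve but orange or red is not meant.

How it is judged:
By the outcome, as a careful person would: the job done as asked, in the order asked, and still so for the second after the job is handed in, with the robot touching nothing.
It also fails if it takes over 64 s, if anything falls off the work surface, if the arm or the gripper's body presses on something with over 40 N, if the wrist force passes 120 N, or if a joint passes its speed limit or range.

## Working session

There is one attempt and no reset: what is moved stays moved. The work goes in short steps, Python scripts to look and compute and a tool call to move; the robot and the scene stay as the last step left them, time stands still between calls to the robot, and variables do not carry over. Pictures are saved under pics/ and viewed, and the job is handed in when it is done.

Besides the shell and the picture viewer there is one more tool, called after ">>>" by a JSON object that holds its "op" and its "data". step_arm: Moves the arm, as the interface text tells. Its arguments: {"type":"object","properties":{"moves":{"type":"array"}},"required":["moves"]}

```bash
mkdir -p pics; ls; python3 - <<'E'
from rig import readout, snapshot, env
import cv2
o=readout.get_obs()
for k,v in o.items(): print(k,v)
print(env.hold_point_z)
for n in ("scene","top","wrist"):
    s=snapshot(n); cv2.imwrite(f"pics/{n}0.png",s["img"][:,:,::-1]); print(n,s["K"].tolist(),s["cam_to_world"].round(4).tolist(),[k for k in s])
E
```

```text
pics
time_s 0.0
joint_positions [-1.02687414e+00  3.59396972e-01  1.10447668e-02 -3.31677807e-04
 -1.22410836e+00 -2.88146004e-01]
qvel [-0.00074944 -0.00041375  0.00049884  0.00130252 -0.00080859 -0.00080643]
joint_efforts [ 9.36444994e-04 -5.83324492e+01  2.93429321e+01  6.93701863e+00
 -5.94201498e-03 -8.44400262e-06]
tool_pos [ 0.170644   -0.6525675   0.23035436]
orientation [ 6.11192413e-01  7.91481596e-01  4.45823200e-04 -7.19707344e-04]
force [ 0.09772691 -0.57759091 -0.0850582 ]
torque [ 0.0223691  -0.0503655   0.01305871]
grip_width 0.9966116029484852
0.0187
scene [[502.4420941852663, 0.0, 321.0245542999416], [0.0, 502.4420941852663, 206.79128070619169], [0.0, 0.0, 1.0]] [[0.7169, -0.5504, 0.428, 1.1053], [0.6971, 0.5558, -0.4529, -0.6151], [0.0114, 0.623, 0.7822, 1.103], [0.0, 0.0, 0.0, 1.0]] ['img', 'K', 'cam_to_world']
top [[445.2707173419464, 0.0, 322.0534967968345], [0.0, 445.2707173419464, 200.51380135472388], [0.0, 0.0, 1.0]] [[-0.0873, 0.9745, -0.2065, 0.2516], [-0.9962, -0.0846, 0.0221, -0.0156], [0.0041, 0.2076, 0.9782, 1.4794], [0.0, 0.0, 0.0, 1.0]] ['img', 'K', 'cam_to_world']
wrist [[309.70691628693146, 0.0, 321.039313733557], [0.0, 309.70691628693146, 199.07092374617912], [0.0, 0.0, 1.0]] [[-0.2527, -0.9237, -0.288, 0.0963], [0.9675, -0.2409, -0.0763, -0.6726], [0.0011, -0.2979, 0.9546, 0.3733], [0.0, 0.0, 0.0, 1.0]] ['img', 'K', 'cam_to_world']
```

View pics/scene0.png

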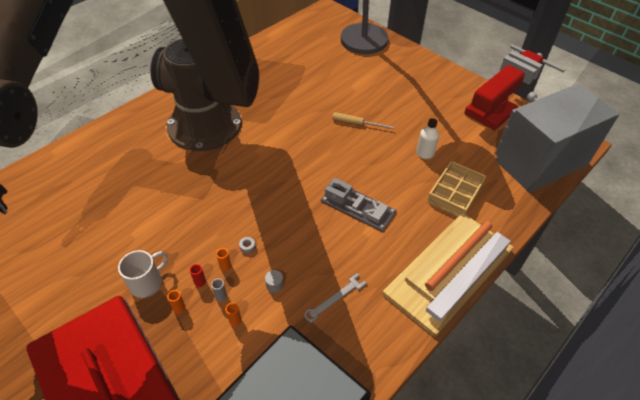

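View pics/top0.png

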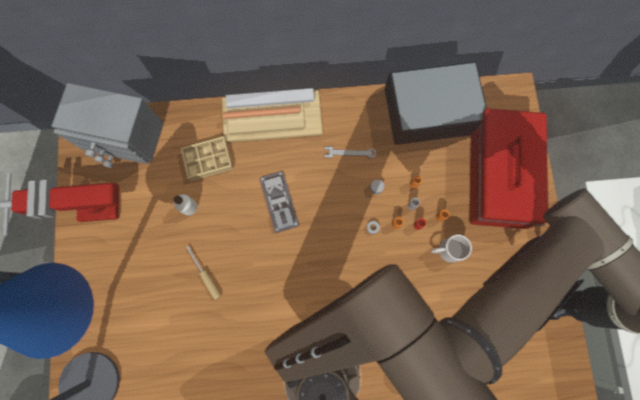

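View pics/wrist0.png

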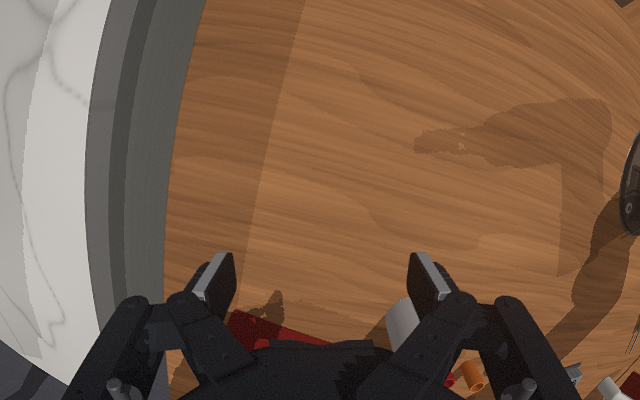

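The scene view shows the grey sleeve at about (219,290) among orange and red look-alikes, and the clamp at about (358,204). In the top view the sleeve is at about (415,203) and the clamp at about (279,202). I'll zoom in on both.

```bash
cat > h.py <<'E'
from rig import readout, snapshot, env
import cv2, numpy as np
from scipy.spatial.transform import Rotation as R
def snap(n,tag):
    s=snapshot(n); cv2.imwrite(f"pics/{tag}.png",s["img"][:,:,::-1]); np.savez(f"pics/{tag}.npz",**s); return s
def load(tag): return dict(np.load(f"pics/{tag}.npz"))
def ray(s,u,v,fish=False):
    K=s["K"];T=s["cam_to_world"]
    x=(u-K[0,2])/K[0,0]; y=(v-K[1,2])/K[1,1]
    if fish:
        r=np.hypot(x,y); k=np.sin(r)/r if r>1e-9 else 1; d=np.array([x*k,-y*k,-np.cos(r)])
    else: d=np.array([x,-y,-1.])
    d=T[:3,:3]@d; return T[:3,3],d/np.linalg.norm(d)
def plane(s,u,v,z,fish=False):
    o,d=ray(s,u,v,fish); return o+d*(z-o[2])/d[2]
def proj(s,p,fish=False):
    T=s["cam_to_world"];K=s["K"]
    q=T[:3,:3].T@(np.asarray(p)-T[:3,3]); q=np.array([q[0],-q[1],-q[2]])
    if fish:
        rr=np.hypot(q[0],q[1]); th=np.arctan2(rr,q[2]); x,y=q[:2]/rr*th
    else: x,y=q[:2]/q[2]
    return np.array([K[0,0]*x+K[0,2],K[1,1]*y+K[1,2]])
def crop(s,x0,y0,x1,y1,f,name):
    im=cv2.resize(s["img"][y0:y1,x0:x1,::-1],None,fx=f,fy=f,interpolation=cv2.INTER_CUBIC)
    cv2.imwrite(f"pics/{name}.png",im)
E
python3 - <<'E'
from h import *
s=snap("scene","s1"); t=snap("top","t1")
crop(s,310,165,410,240,8,"s1c"); crop(t,245,160,320,240,7,"t1c")
crop(s,150,225,300,335,5,"s1s"); crop(t,350,165,470,255,6,"t1s")
E
```

```text
(no output)
```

View pics/s1c.png

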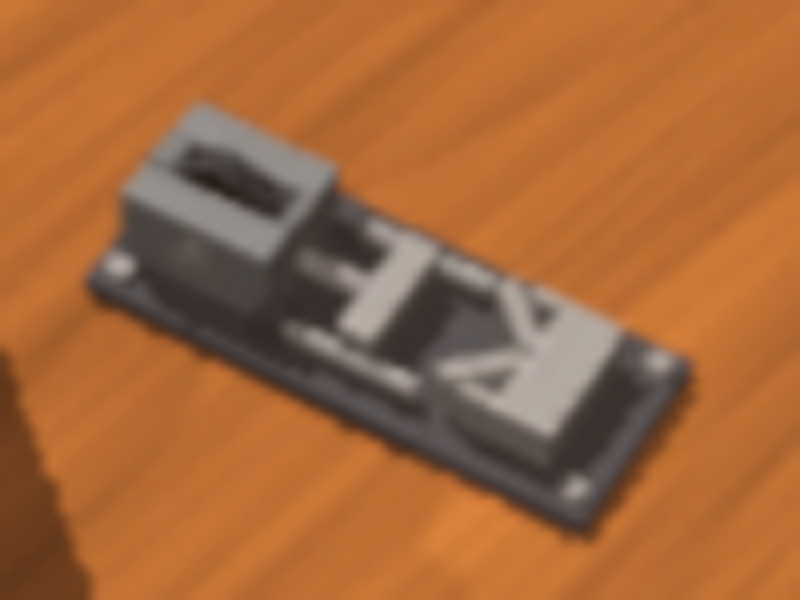

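View pics/t1c.png

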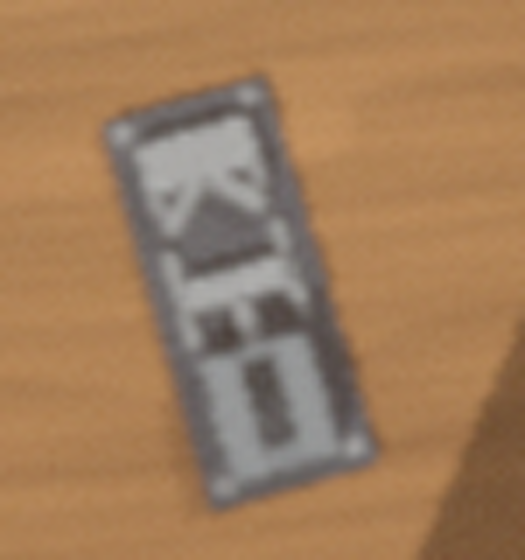

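View pics/s1s.png

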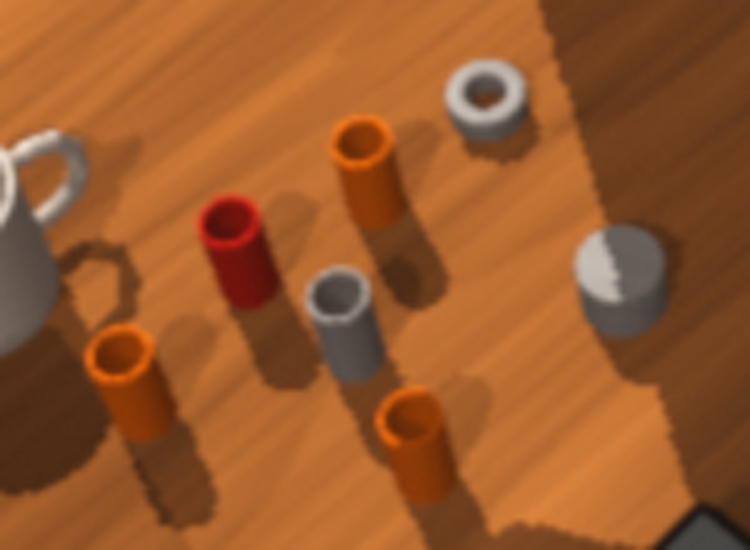

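View pics/t1s.png

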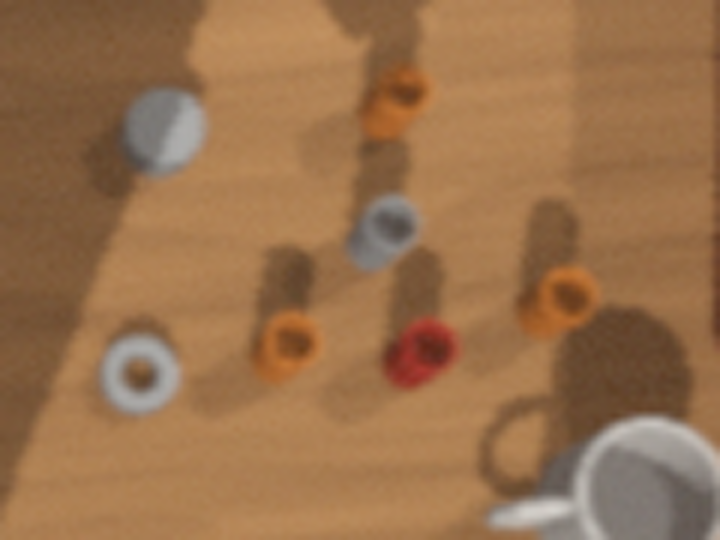

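The sleeve rim centre is near crop (391,222) in the top view and (339,297) in the scene view. The base-plate corners are clear in both. I'll measure them next.

```bash
python3 - <<'E'
from h import *
s=load("s1"); t=load("t1")
T=lambda x,y,x0=245,y0=160,f=7:((x+.5)/f+x0-.5,(y+.5)/f+y0-.5)
def tri(a,b):
    o1,d1=ray(s,*a);o2,d2=ray(t,*b)
    A=np.stack([d1,-d2],1); k=np.linalg.lstsq(A,o2-o1,rcond=None)[0]
    p,q=o1+d1*k[0],o2+d2*k[1]; return (p+q)/2,np.linalg.norm(p-q)
print("sleeve rim tri",tri(T(339,297,150,225,5),T(391,222,350,165,6)), plane(t,*T(391,222,350,165,6),.06),plane(s,*T(339,297,150,225,5),.06))
# neighbours rim at z .06 from top
for n,a,b in (("orN",(404,93),(416,414)),("or L",(291,341),(363,143)),("red",(434,347),(231,223)),("orR",(570,294),(123,355)),("billet36",(165,131),(625,262)),("collar18",(140,372),(487,93))):
    z=.06 if not n[-1].isdigit() else int(n[-2:])/1000
    print(n,plane(t,*T(*a,350,165,6),z),plane(s,*T(*b,150,225,5),z))
# plate corners
for tag,S,f,x0,y0 in (("t1",t,7,245,160),("s1",s,8,310,165)):
    im=S["img"]
    hsv=cv2.cvtColor(im,cv2.COLOR_RGB2HSV); m=((hsv[...,1]<70)).astype(np.uint8)*255
    x1,y1=(320,240) if tag=="t1" else (410,240)
    mm=np.zeros_like(m); mm[y0:y1,x0:x1]=m[y0:y1,x0:x1]
    cs,_=cv2.findContours(mm,cv2.RETR_EXTERNAL,cv2.CHAIN_APPROX_NONE); c=max(cs,key=cv2.contourArea)
    print(tag,cv2.contourArea(c),cv2.minAreaRect(c))
    if tag=="t1":
        box=cv2.boxPoints(cv2.minAreaRect(c)); P=np.array([plane(S,*b,.008) for b in box]); print(P.round(4), P.mean(0)); 
        for i in range(4): print(np.linalg.norm(P[i]-P[(i+1)%4]))
P=np.array([plane(t,*T(*c),.008) for c in [(107,124),(270,74),(382,458),(212,508)]]);print("hand top",P.round(4),P.mean(0))
for i in range(4): d=P[(i+1)%4]-P[i];print(np.linalg.norm(d),np.degrees(np.arctan2(d[1],d[0])))
P=np.array([plane(s,*T(*c,310,165,8),.008) for c in [(590,540),(692,365)]]);print("scene",P.round(4),P.mean(0))
P=np.array([plane(s,*T(*c,310,165,8),.008) for c in [(90,285)]]);print(P)
E
```

```text
sleeve rim tri (array([ 0.52193471, -0.34923602,  0.05751883]), np.float64(0.0004613164679871906)) [ 0.52158439 -0.34845695  0.06      ] [ 0.52318199 -0.3500534   0.06      ]
orN [ 0.59277745 -0.36501146  0.06      ] [ 0.59617263 -0.3635976   0.06      ]
or L [ 0.46130362 -0.28626052  0.06      ] [ 0.46338734 -0.28753628  0.06      ]
red [ 0.45138533 -0.36256213  0.06      ] [ 0.45424173 -0.36101018  0.06      ]
orR [ 0.47375707 -0.43972333  0.06      ] [ 0.47618349 -0.43935189  0.06      ]
billet36 [ 0.58837046 -0.23545908  0.036     ] [ 0.59362336 -0.23404259  0.036     ]
collar18 [ 0.45752496 -0.20895246  0.018     ] [ 0.45907454 -0.20950135  0.018     ]
t1 1312.0 ((278.610107421875, 201.36697387695312), (57.37379837036133, 24.711917877197266), 73.3007583618164)
[[0.6612 0.1601 0.008 ]
 [0.6793 0.0779 0.008 ]
 [0.4848 0.0362 0.008 ]
 [0.4678 0.1164 0.008 ]] [0.57327118 0.09767224 0.008     ]
0.08417679523556415
0.1990021380012824
0.08201736031281706
0.19829459883845768
s1 1650.0 ((358.3000183105469, 203.90000915527344), (72.00138854980469, 26.385601043701172), 26.56505012512207)
hand top [[0.6614 0.1556 0.008 ]
 [0.6798 0.0747 0.008 ]
 [0.4856 0.0346 0.008 ]
 [0.4687 0.1169 0.008 ]] [0.5738507 0.0954462 0.008    ]
0.0829889416044038 -77.19775834608953
0.1982310408323314 -168.34712338651744
0.0840340327862459 101.62775377983046
0.19653239863833355 11.343330541062105
scene [[0.6853 0.0744 0.008 ]
 [0.6626 0.1569 0.008 ]] [0.67398289 0.11567397 0.008     ]
[[0.48910382 0.03554526 0.008     ]]
```

```bash
cat >> h.py <<'E'
def delta(target,yaw=None,zrow=True):
    """shift in tool axes (mm) + rotvec to reach world target with tool down; yaw = world heading (rad) of tool x"""
    o=readout.get_obs(); Rt=R.from_quat(o["orientation"]); 
    sh=Rt.inv().apply(np.asarray(target)-o["tool_pos"])*1000
    if yaw is None: rv=np.zeros(3)
    else:
        x=np.array([np.cos(yaw),np.sin(yaw),0]); z=np.array([0,0,-1.]); y=np.cross(z,x)
        rv=(Rt.inv()*R.from_matrix(np.stack([x,y,z],1))).as_rotvec()
    return sh.round(1),rv.round(4)
E
python3 - <<'E'
from h import *
s=load("s1");t=load("t1")
for z in (0,.1,.2): print(z,[plane(t,*p,z)[:2].round(3) for p in ((472,228),(478,110),(546,226))],[plane(s,*p,z)[:2].round(3) for p in ((120,298),(28,348))])
print("mug",plane(t,457,243,.09))
for x in ([.522,-.349,.23],[.46,-.43,.2]): print(delta(x,np.radians(101.9)))
E
```

```text
0 [array([ 0.426, -0.542]), array([ 0.844, -0.63 ]), array([ 0.412, -0.792])] [array([ 0.352, -0.526]), array([ 0.314, -0.741])]
0.1 [array([ 0.415, -0.507]), array([ 0.804, -0.589]), array([ 0.401, -0.739])] [array([ 0.42 , -0.534]), array([ 0.386, -0.729])]
0.2 [array([ 0.403, -0.471]), array([ 0.764, -0.547]), array([ 0.39 , -0.687])] [array([ 0.488, -0.542]), array([ 0.458, -0.718])]
mug [ 0.37295586 -0.45602603  0.09      ]
(array([205.1, 416.7,   1. ]), array([-0.0001, -0.0007,  0.0481]))
(array([142.4, 336.2,  31. ]), array([-0.0001, -0.0007,  0.0481]))
```

>>> {"op": "step_arm", "data": {"moves": [[60,[30,60,0],[0,0,0.01]],[60,[60,120,0],[0,0,0.02]],[60,[90,180,0],[0,0,0.03]],[60,[120,240,0],[0,0,0.04]],[60,[150,300,0],[0,0,0.048]]]}}

```text
time_s: 0.88
tool_pos: [0.407, -0.4454, 0.2311]
orientation: [0.63, 0.777, 0.0, -0.0]
force: [0.9, -1.7, 1.0]
grip_width: 0.7
```

```bash
python3 - <<'E'
from h import *
print(delta([.522,-.349,.21],np.radians(101.9)), readout.get_obs()["joint_positions"])
E
```

```text
(array([ 70.7, 132.4,  21.2]), array([ 0.0001, -0.0005, -0.0003])) [-5.07269667e-01  2.42276159e-01 -1.52526608e-01 -4.89120034e-04
 -1.17620632e+00 -8.55903338e-01]
```

>>> {"op": "step_arm", "data": {"moves": [[60,[30,55,5],[0,0,0]],[60,[55,105,15],[0,0,0]],[60,[70.7,132.4,21],[0,0,0]],[60,[70.7,132.4,21],[0,0,0]]]}}

```text
time_s: 1.38
tool_pos: [0.5233, -0.3471, 0.2091]
orientation: [0.629, 0.777, 0.0, -0.001]
force: [-0.5, -0.5, 0.5]
grip_width: 0.699
```

```bash
python3 - <<'E'
from h import *
w=snap("wrist","w2"); o=readout.get_obs(); print(o["tool_pos"],o["force"],proj(w,[.522,-.349,.06],1),proj(w,[.522,-.349,.0],1),w["cam_to_world"].round(4).tolist())
E
```

```text
[ 0.5224711  -0.34809366  0.20965704] [-0.40111912 -0.01707851 -0.05041874] [319.67774296 183.64079432] [319.84421383 170.77333547] [[-0.2087, -0.9339, -0.2904, 0.4483], [0.978, -0.199, -0.063, -0.3637], [0.001, -0.2971, 0.9548, 0.352], [0.0, 0.0, 0.0, 1.0]]
```

View pics/w2.png

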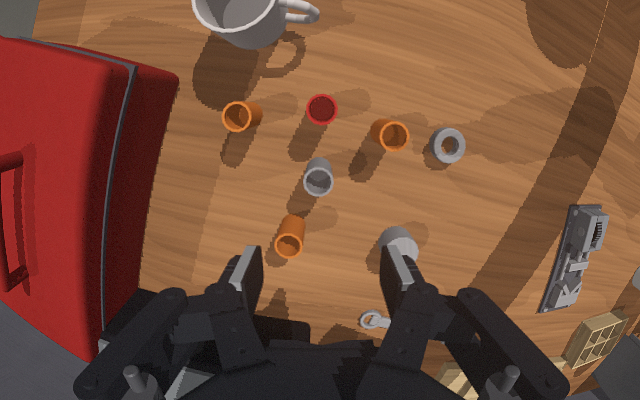

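The wrist view shows the sleeve rim at about (318,180), with clear space to its left and right for the fingers. I'll fit its rim.

```bash
python3 - <<'E'
from h import *
w=load("w2"); crop(w,270,130,370,220,8,"w2c")
E
```

```text
(no output)
```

View pics/w2c.png

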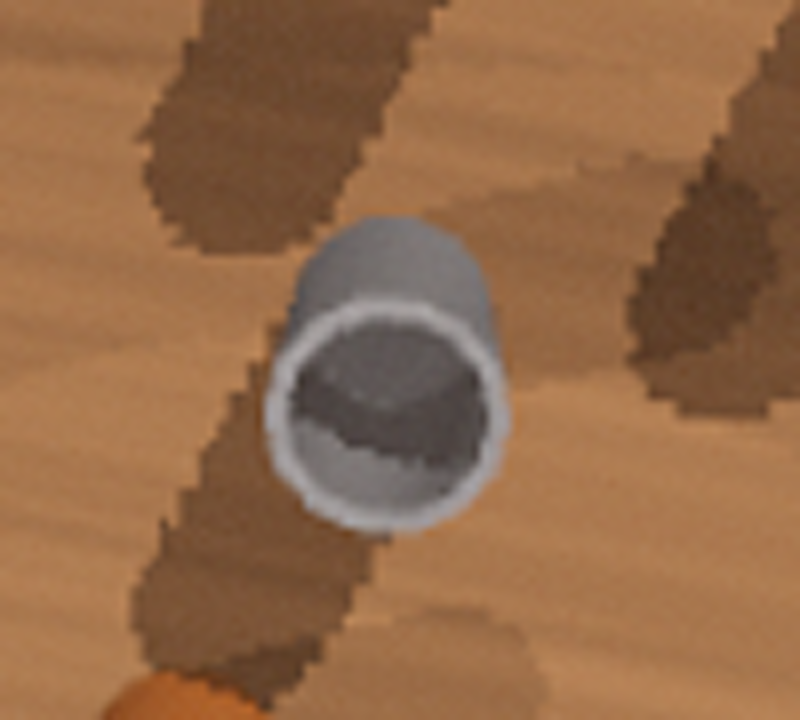

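```bash
python3 - <<'E'
from h import *
w=load("w2"); c=plane(w,389/8+269.56,416/8+129.56,.06,True); print(c)
print(np.linalg.norm(plane(w,266/8+269.56,416/8+129.56,.06,True)-plane(w,511/8+269.56,416/8+129.56,.06,True)))
print("bottom", plane(w,393/8+269.56,216/8+129.56,0,True))
# clamp from wrist
crop(w,530,190,630,330,5,"w2k")
print(delta([c[0],c[1],.024]), delta([.522,-.349,.024]),readout.get_obs()["tool_pos"])
E
```

```text
[ 0.52025909 -0.35085187  0.06      ]
0.0297763479169523
bottom [ 0.50590334 -0.35378179  0.        ]
(array([ -2.4,  -2.6, 185.7]), array([0., 0., 0.])) (array([ -1. ,  -0.5, 185.7]), array([0., 0., 0.])) [ 0.5224711  -0.34809366  0.20965704]
```

>>> {"op": "step_arm", "data": {"moves": [[60,[-2.1,-2.1,50],[0,0,0]],[60,[-2.1,-2.1,105],[0,0,0]],[60,[-2.1,-2.1,155],[0,0,0]],[60,[-2.1,-2.1,185],[0,0,0]],[60,[-2.1,-2.1,185],[0,0,0]]]}}

```text
time_s: 2.05
tool_pos: [0.5182, -0.3507, 0.0226]
orientation: [0.63, 0.777, -0.001, -0.003]
force: [0.2, -0.3, 0.3]
grip_width: 0.705
```

```bash
python3 - <<'E'
from h import *
w=snap("wrist","w3"); crop(w,180,150,460,360,2.8,"w3c");o=readout.get_obs(); print(o["tool_pos"],o["force"])
E
```

```text
[ 0.51979377 -0.35118273  0.02454395] [-0.07602353 -0.22025901  0.69805276]
```

View pics/w3c.png

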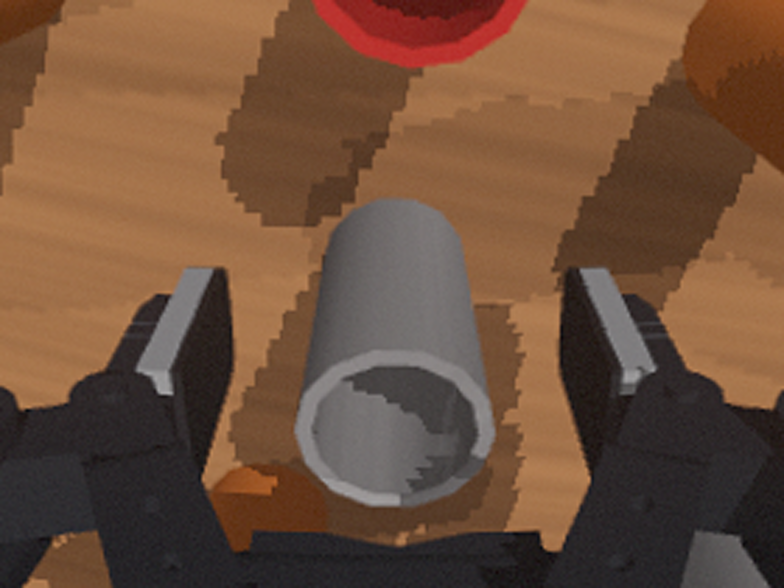

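The sleeve stands centred between the pads, with its rim at about px (321,303). I'll measure its offset from the tool and then grip.

```bash
python3 - <<'E'
from h import *
w=load("w3")
c=plane(w,395/2.8+179.8,428/2.8+149.8,.06,True); print(c, delta(c))
E
```

```text
[ 0.5195451  -0.35105127  0.06      ] (array([  0.2,  -0.3, -35.5]), array([0., 0., 0.]))
```

>>> {"op": "step_arm", "data": {"moves": [[25,[0,0,0],[0,0,0]],[25,[0,0,0],[0,0,0]],[25,[0,0,0],[0,0,0]],[25,[0,0,0],[0,0,0]],[25,[0,0,0],[0,0,0]]]}}

```text
time_s: 2.72
tool_pos: [0.5208, -0.3518, 0.0266]
orientation: [0.629, 0.777, -0.0, 0.0]
force: [-1.5, -0.5, 7.1]
grip_width: 0.336
```

>>> {"op": "step_arm", "data": {"moves": [[25,[0,0,-15],[0,0,0]],[25,[0,0,-60],[0,0,0]],[25,[0,0,-120],[0,0,0]],[25,[0,0,-165],[0,0,0]],[25,[0,0,-165],[0,0,0]]]}}

```text
time_s: 3.35
tool_pos: [0.5229, -0.3526, 0.1976]
orientation: [0.629, 0.777, 0.001, 0.005]
force: [0.8, 0.2, -2.0]
grip_width: 0.333
```

```bash
python3 - <<'E'
from h import *
w=snap("wrist","w4"); crop(w,180,150,460,360,2.8,"w4c");o=readout.get_obs(); print(o["tool_pos"],o["force"],o["grip_width"])
print(delta([.603-.2*.978-.15*.206,.1027-.2*.206+.15*.978-.15,.19],np.radians(101.8)),delta([.6,.1,.19]),delta([.5,.08,.19]))
E
```

```text
[ 0.52160953 -0.35181876  0.19467254] [-1.13556681  0.26344485 -2.98060677] 0.33174948194214277
(array([431.2, -56.8,   3.3]), array([0.0045, 0.0027, 0.0033])) (array([425.7, 170.5,   4.3]), array([0., 0., 0.])) (array([426.9,  68.6,   3.8]), array([0., 0., 0.]))
```

View pics/w4c.png

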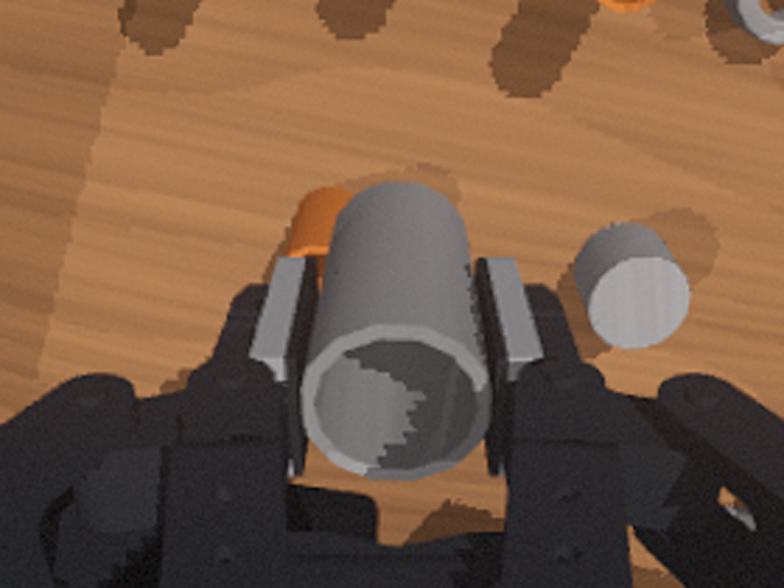

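The sleeve is held upright between the pads, with its rim centre at px (322,293). I'll work out its offset from the TCP.

```bash
python3 - <<'E'
from h import *
w=load("w4"); o=readout.get_obs(); Rt=R.from_quat(o["orientation"])
P=lambda x,y:(x/2.8+179.8,y/2.8+149.8)
def tool(px):
    a,d=ray(w,*px,True); return Rt.inv().apply(a-o["tool_pos"])*1000,Rt.inv().apply(d)
# right/left rim edges -> distance from known 30 mm width
(a,dl),(_,dr),(_,dc)=tool(P(301,402)),tool(P(491,402)),tool(P(397,402))
ang=np.arccos(dl@dr); D=15/np.sin(ang/2)
print("cam",a,"rim centre tool",a+dc*D)
for z in (-36,-34,-32,-30): print(z,(a+dc*(z-a[2])/dc[2]).round(1))
# bottom far edge: 30 mm beyond
_,db=tool(P(398,182))
for z in (24,26,28,30,32): print("bot far edge",z,(a+db*(z-a[2])/db[2]).round(1))
print(R.from_quat(o["orientation"]).as_matrix().round(4))
# same for w3 to calibrate
E
```

```text
cam [  -1.00482747  -76.29222941 -145.50475176] rim centre tool [ -1.11438551   3.57635911 -31.32406892]
-36 [ -1.1   0.3 -36. ]
-34 [ -1.1   1.7 -34. ]
-32 [ -1.1   3.1 -32. ]
-30 [ -1.1   4.5 -30. ]
bot far edge 24 [ -1.  -13.1  24. ]
bot far edge 26 [ -1.  -12.4  26. ]
bot far edge 28 [ -1.  -11.6  28. ]
bot far edge 30 [ -1.  -10.9  30. ]
bot far edge 32 [ -1.  -10.1  32. ]
[[-0.2077  0.9782  0.0049]
 [ 0.9782  0.2078 -0.0017]
 [-0.0027  0.0044 -1.    ]]
```

```bash
cat >> h.py <<'E'
def M0():
    # static camera mount from the first pose (arm at rest)
    R0=R.from_quat([6.11192413e-01,7.91481596e-01,4.45823200e-04,-7.19707344e-04]).as_matrix()
    T=np.eye(4);T[:3,:3]=R0;T[:3,3]=[0.170644,-0.6525675,0.23035436]
    C=np.array([[-0.2527,-0.9237,-0.288,0.0963],[0.9675,-0.2409,-0.0763,-0.6726],[0.0011,-0.2979,0.9546,0.3733],[0,0,0,1]])
    return np.linalg.inv(T)@C
E
python3 - <<'E'
from h import *
o=readout.get_obs(); w=snap("wrist","w5"); o2=readout.get_obs(); crop(w,180,150,460,360,2.8,"w5c")
print(o["tool_pos"],o2["tool_pos"],o["qvel"].round(3))
T=np.eye(4);T[:3,:3]=R.from_quat(o["orientation"]).as_matrix();T[:3,3]=o["tool_pos"]
print((np.linalg.inv(T)@w["cam_to_world"]).round(4)); print(M0().round(4))
for tag in ("w3","w4","w5"):
    w=load(tag); T=w["cam_to_world"]@np.linalg.inv(M0()); print(tag,"tool from cam",T[:3,3].round(4))
E
```

```text
[ 0.52160953 -0.35181876  0.19467254] [ 0.52064038 -0.35139925  0.19260067] [ 0.001  0.043 -0.053 -0.014  0.016  0.   ]
[[ 1.000e+00  1.000e-04  4.000e-04 -3.000e-04]
 [ 2.000e-04 -9.546e-01 -2.980e-01 -7.700e-02]
 [ 3.000e-04  2.980e-01 -9.546e-01 -1.428e-01]
 [ 0.000e+00  0.000e+00  0.000e+00  1.000e+00]]
[[ 1.000e+00  0.000e+00  6.000e-04 -3.000e-04]
 [ 2.000e-04 -9.545e-01 -2.981e-01 -7.700e-02]
 [ 6.000e-04  2.981e-01 -9.545e-01 -1.429e-01]
 [ 0.000e+00  0.000e+00  0.000e+00  1.000e+00]]
w3 tool from cam [ 0.5183 -0.3507  0.0224]
w4 tool from cam [ 0.523  -0.3526  0.1975]
w5 tool from cam [ 0.5216 -0.3518  0.1945]
```

View pics/w5c.png

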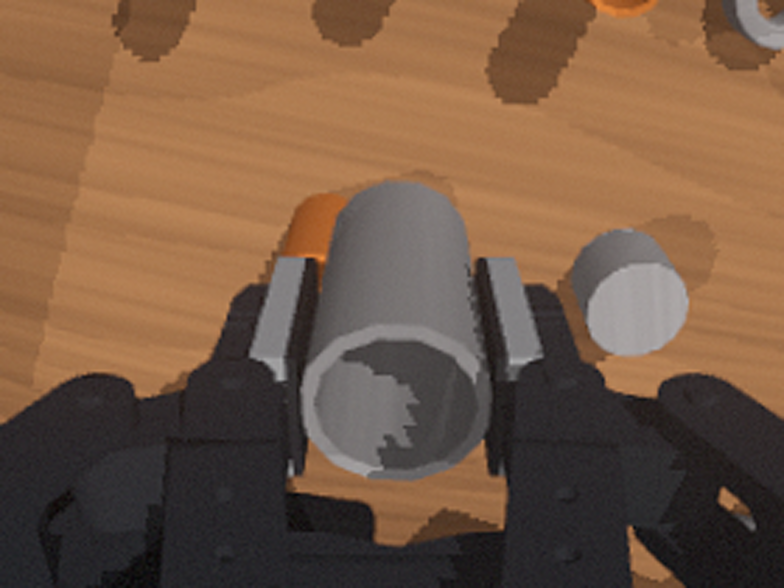

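```bash
cat >> h.py <<'E'
def tray(px):
    """ray in tool frame (mm) of a wrist pixel"""
    s=dict(K=np.array([[309.707,0,321.039],[0,309.707,199.071],[0,0,1]]),cam_to_world=M0()); a,d=ray(s,*px,True); return a*1000,d
E
python3 - <<'E'
from h import *
P=lambda x,y:(x/2.8+179.8,y/2.8+149.8)
a,dl=tray(P(301,402));_,dr=tray(P(491,402));_,dc=tray(P(397,402));_,db=tray(P(398,181))
D=15/np.sin(np.arccos(dl@dr)/2); print("rim by size",a+dc*D)
for zr in (-36,-34,-32,-30,-28): print(zr,"rim c y",(a+dc*(zr-a[2])/dc[2]).round(1)[1],"from bottom",(a+db*(zr+60-a[2])/db[2]).round(1)[1]+15)
E
```

```text
rim by size [ -0.18095574   2.4880759  -28.48919393]
-36 rim c y -2.7 from bottom -0.5999999999999996
-34 rim c y -1.3 from bottom 0.09999999999999964
-32 rim c y 0.0 from bottom 0.8000000000000007
-30 rim c y 1.4 from bottom 1.5999999999999996
-28 rim c y 2.8 from bottom 2.3000000000000007
```

>>> {"op": "step_arm", "data": {"moves": [[25,[54,22,-5],[0,0,0]],[25,[108,44,-5],[0,0,0]],[25,[162,66,-5],[0,0,0]],[25,[216,88,-5],[0,0,0]],[25,[270,110,-5],[0,0,0]]]}}

```text
time_s: 4.08
tool_pos: [0.5713, -0.0626, 0.1962]
orientation: [0.63, 0.777, -0.001, -0.0]
force: [1.0, -0.6, -1.6]
grip_width: 0.334
```

```bash
python3 - <<'E'
from h import *
print(delta([.600,.100,.20],np.radians(101.8)))
E
```

```text
(array([153.1,  61.8,  -3.9]), array([-0.001 ,  0.0004,  0.0029]))
```

>>> {"op": "step_arm", "data": {"moves": [[25,[54,21,-4],[0,0,0.003]],[25,[105,42,-4],[0,0,0.003]],[25,[140,56,-4],[0,0,0.003]],[25,[153,62,-4],[0,0,0.003]],[25,[153,62,-4],[0,0,0.003]]]}}

```text
time_s: 4.7
tool_pos: [0.5996, 0.1003, 0.1987]
orientation: [0.63, 0.776, -0.002, -0.001]
force: [-0.8, -1.0, -0.9]
grip_width: 0.337
```

>>> {"op": "step_arm", "data": {"moves": [[25,[0,0,0],[0,0,0]],[25,[0,0,0],[0,0,0]]]}}

```text
time_s: 4.95
tool_pos: [0.5993, 0.0992, 0.1985]
orientation: [0.631, 0.776, -0.002, -0.001]
force: [0.1, -0.4, -0.9]
grip_width: 0.338
```

```bash
python3 - <<'E'
from h import *
o=readout.get_obs(); print(o["time_s"],o["tool_pos"],o["force"],o["grip_width"],delta([.6,.1,.2],np.radians(101.8)))
w=snap("wrist","w6"); crop(w,230,80,410,230,4.4,"w6c")
E
```

```text
4.95 [0.59926093 0.09919355 0.19847358] [ 0.06760484 -0.41611277 -0.86554011] 0.3384018796208472 (array([ 0.6,  0.9, -1.5]), array([-0.0042,  0.0009, -0.0002]))
```

View pics/w6.png

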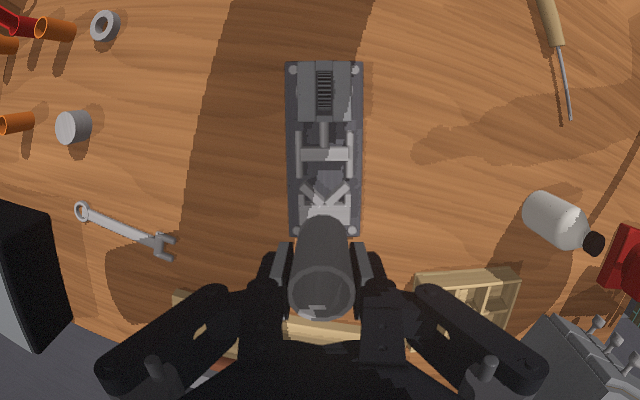

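View pics/w6c.png

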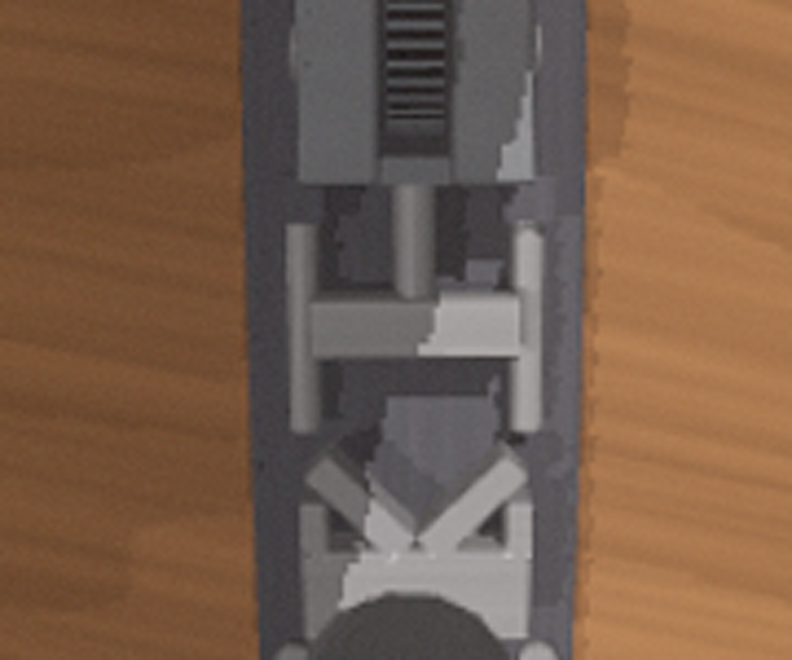

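The V apex is at about crop (414,546). The jaw face edge is at crop row 356, columns 307–520, and the housing front edge is at row 183. I'll cast these onto their heights.

```bash
python3 - <<'E'
from h import *
w=load("w6"); P=lambda x,y:(x/4.4+229.6,y/4.4+79.6)
def q(n,x,y,z): p=plane(w,*P(x,y),z,True); print(n,p.round(4)); return p
ap=q("apex",414,546,.026)
jl=q("jawL",307,356,.026);jr=q("jawR",520,356,.026); print("width",np.linalg.norm(jl-jr)); 
jm=(jl+jr)/2
hl=q("housL",297,183,.042);hr=q("housR",535,183,.042);print("w",np.linalg.norm(hl-hr)); hm=(hl+hr)/2
vl=q("vblkL",302,560,.026);vr=q("vblkR",530,560,.026);print(np.linalg.norm(vl-vr)); 
full=lambda u,v,z:plane(w,u,v,z,True)
h0l,h0r=full(300,67,.042),full(351,67,.042); print("house back",h0l,h0r)
for a,b in ((jr,jl),(hr,hl),(vr,vl)):
    d=b-a; print("yaw from widths", np.degrees(np.arctan2(d[1],d[0]))-90+180*(d[0]*0>1))
print("yaw hous->apex",np.degrees(np.arctan2(*(ap-hm)[[1,0]])),"dist",np.linalg.norm((ap-hm)[:2]),"expect 86.2; jaw->apex",np.linalg.norm((ap-jm)[:2]),"expect 43-48")
# plate corners z .008
for u,v in ((287,61),(362,62),(359,237),(290,237)): print(full(u,v,.008).round(4))
E
```

```text
apex [0.6242 0.1067 0.026 ]
jawL [0.5834 0.0724 0.026 ]
jawR [0.5732 0.1214 0.026 ]
width 0.05005295657275093
housL [0.543  0.0634 0.042 ]
housR [0.5323 0.1142 0.042 ]
w 0.05195795083030424
vblkL [0.6333 0.0806 0.026 ]
vblkR [0.6219 0.1352 0.026 ]
0.05581982407780689
house back [0.49077723 0.05562256 0.042     ] [0.4807197  0.10292193 0.042     ]
yaw from widths -168.16939412894322
yaw from widths -168.12199468527677
yaw from widths -168.20747361489975
yaw hous->apex 11.664101314489292 dist 0.08836392248765361 expect 86.2; jaw->apex 0.04689135912289985 expect 43-48
[0.4829 0.0375 0.008 ]
[0.4676 0.1154 0.008 ]
[0.6619 0.1575 0.008 ]
[0.6785 0.0776 0.008 ]
```

```bash
python3 - <<'E'
from h import *
print(delta([.5961,.1011,.055],np.radians(101.8)))
E
```

```text
(array([  2.6,  -2.3, 143.7]), array([-0.0038,  0.0009, -0.0002]))
```

>>> {"op": "step_arm", "data": {"moves": [[25,[2.6,-2.3,45],[-0.004,0,0]],[25,[2.6,-2.3,90],[-0.004,0,0]],[25,[2.6,-2.3,125],[-0.004,0,0]],[25,[2.6,-2.3,142],[-0.004,0,0]],[25,[2.6,-2.3,142],[-0.004,0,0]]]}}

```text
time_s: 5.62
tool_pos: [0.5958, 0.1006, 0.0561]
orientation: [0.631, 0.776, -0.001, 0.0]
force: [-0.4, -0.5, -0.8]
grip_width: 0.336
```

>>> {"op": "step_arm", "data": {"moves": [[25,[0,0,0],[0,0,0]]]}}

```text
time_s: 5.75
tool_pos: [0.597, 0.1009, 0.0577]
orientation: [0.631, 0.776, -0.0, 0.001]
force: [-0.4, -0.1, -1.7]
grip_width: 0.338
```

```bash
python3 - <<'E'
from h import *
o=readout.get_obs(); print(o["time_s"],o["tool_pos"],o["force"],delta([.5961,.1011,.044],np.radians(101.8)))
w=snap("wrist","w7"); crop(w,220,80,420,330,2.4,"w7c"); s=snap("scene","s7"); crop(s,310,165,410,240,8,"s7c")
E
```

```text
5.75 [0.59697238 0.10087657 0.05765143] [-0.3802002  -0.14127272 -1.66905256] (array([ 0.4, -0.8, 13.7]), array([ 0.0009,  0.0012, -0.0004]))
```

View pics/w7c.png

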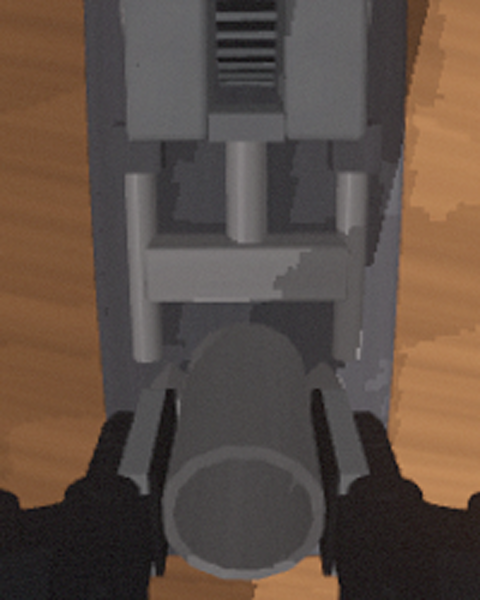

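View pics/s7c.png

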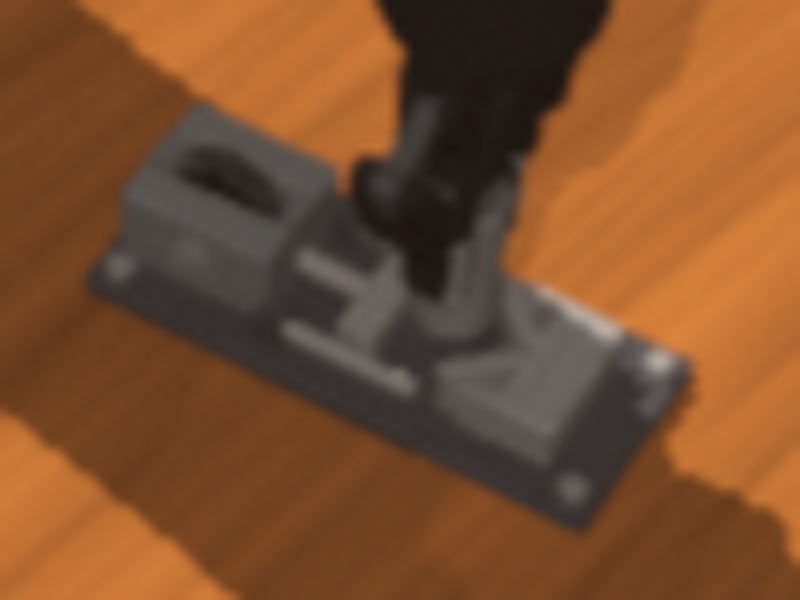

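The wrist view shows the sleeve bottom just above the nest, its jaw-side edge at crop row 322 and the jaw face at row 300. I'll check the gap.

```bash
python3 - <<'E'
from h import *
w=load("w7"); P=lambda x,y:(x/2.4+219.7,y/2.4+79.7)
ex=np.array([np.cos(np.radians(11.8)),np.sin(np.radians(11.8))]);ey=np.array([-ex[1],ex[0]]); seat=np.array([.6022,.1023])
def q(n,x,y,z): p=plane(w,*P(x,y),z,True)[:2]; print(n,((p-seat)@ex*1e3).round(1),((p-seat)@ey*1e3).round(1))
q("jawL",148,300,.026);q("jawR",346,300,.026)
for z in (.024,.026,.028): q("sleeve bottom jaw-side",245,322,z)
q("house L",128,138,.042); q("house R",366,138,.042)
E
```

```text
jawL -24.4 -24.4
jawR -24.4 24.8
sleeve bottom jaw-side -17.9 -0.3
sleeve bottom jaw-side -18.6 -0.3
sleeve bottom jaw-side -19.3 -0.3
house L -66.3 -25.4
house R -66.3 25.6
```

>>> {"op": "step_arm", "data": {"moves": [[25,[0.3,-1,5],[0,0,0]],[25,[0.3,-1,10],[0,0,0]],[25,[0.3,-1,14],[0,0,0]],[25,[0.3,-1,16],[0,0,0]],[25,[0.3,-1,16],[0,0,0]]]}}

```text
time_s: 6.48
tool_pos: [0.5956, 0.1009, 0.0413]
orientation: [0.631, 0.776, -0.0, 0.001]
force: [-0.3, -0.6, -1.0]
grip_width: 0.332
```

>>> {"op": "step_arm", "data": {"moves": [[25,[0,0,1],[0,0,0]],[25,[0,0,1.5],[0,0,0]],[25,[0,0,1.5],[0,0,0]]]}}

```text
time_s: 6.85
tool_pos: [0.5957, 0.1009, 0.0398]
orientation: [0.631, 0.776, -0.0, 0.001]
force: [-0.8, -0.6, -1.2]
grip_width: 0.333
```

>>> {"op": "step_arm", "data": {"moves": [[25,[0,0,1],[0,0,0]],[25,[0,0,1.5],[0,0,0]],[25,[0,0,1.5],[0,0,0]]]}}

```text
time_s: 7.22
tool_pos: [0.5956, 0.1009, 0.0382]
orientation: [0.631, 0.776, -0.0, 0.001]
force: [0.7, 0.3, -0.8]
grip_width: 0.333
```

>>> {"op": "step_arm", "data": {"moves": [[25,[0,0,1],[0,0,0]],[25,[0,0,1.5],[0,0,0]],[25,[0,0,1.5],[0,0,0]]]}}

```text
time_s: 7.6
tool_pos: [0.5956, 0.1009, 0.0367]
orientation: [0.631, 0.776, -0.0, 0.001]
force: [-0.0, 0.1, -0.7]
grip_width: 0.338
```

>>> {"op": "step_arm", "data": {"moves": [[25,[0,0,0.8],[0,0,0]],[25,[0,0,1.2],[0,0,0]],[25,[0,0,1.2],[0,0,0]]]}}

```text
time_s: 7.98
tool_pos: [0.5955, 0.1009, 0.0354]
orientation: [0.631, 0.776, -0.0, 0.001]
force: [-0.7, 0.0, -0.6]
grip_width: 0.333
```

>>> {"op": "step_arm", "data": {"moves": [[25,[0,0,0.8],[0,0,0]],[25,[0,0,1.2],[0,0,0]],[25,[0,0,1.2],[0,0,0]]]}}

```text
time_s: 8.35
tool_pos: [0.5957, 0.1009, 0.0347]
orientation: [0.631, 0.776, -0.0, 0.001]
force: [-0.5, -0.5, 3.0]
grip_width: 0.336
```

Contact is felt: +3.7 N at TCP z 34.7 mm. I'll release now.

>>> {"op": "step_arm", "data": {"moves": [[34,[0,0,0],[0,0,0]],[40,[0,0,0],[0,0,0]],[50,[0,0,0],[0,0,0]],[55,[0,0,0],[0,0,0]]]}}

```text
time_s: 8.85
tool_pos: [0.5957, 0.1009, 0.0346]
orientation: [0.631, 0.776, -0.0, 0.001]
force: [0.3, -1.1, 1.1]
grip_width: 0.643
```

```bash
python3 - <<'E'
from h import *
o=readout.get_obs(); print(o["time_s"],o["tool_pos"],o["force"],o["grip_width"])
w=snap("wrist","w8"); crop(w,180,130,460,340,2.8,"w8c")
E
```

```text
8.85 [0.59569976 0.10090798 0.03456772] [ 0.26572545 -1.07977214  1.07468142] 0.6430805888550483
```

View pics/w8c.png

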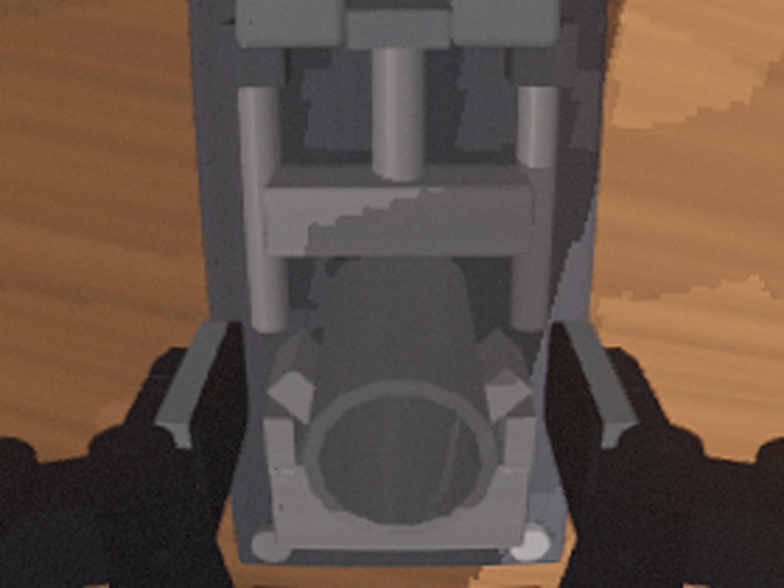

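The sleeve stands upright and free in the V, and the jaw isn't touching it. I'll rise straight up, shut the fingers and go over the wheel.

>>> {"op": "step_arm", "data": {"moves": [[55,[0,0,-12],[0,0,0]],[55,[0,0,-45],[0,0,0]],[55,[0,0,-80],[0,0,0]],[0,[0,-50,-80],[0,0,0]],[0,[0,-90,-80],[0,0,0]]]}}

```text
time_s: 9.52
tool_pos: [0.5065, 0.0823, 0.1156]
orientation: [0.631, 0.776, 0.0, 0.001]
force: [1.3, 0.3, 0.1]
grip_width: 0.222
```

>>> {"op": "step_arm", "data": {"moves": [[0,[0,0,0],[0,0,0]],[0,[0,0,0],[0,0,0]],[0,[0,0,0],[0,0,0]],[0,[0,0,0],[0,0,0]]]}}

```text
time_s: 10.02
tool_pos: [0.507, 0.0825, 0.1154]
orientation: [0.631, 0.776, 0.0, 0.001]
force: [-0.2, 0.7, 0.7]
grip_width: -0.001
```

```bash
python3 - <<'E'
from h import *
o=readout.get_obs(); print(o["time_s"],o["tool_pos"],o["force"],o["grip_width"])
w=snap("wrist","w9"); s=snap("scene","s9"); crop(s,310,145,410,220,8,"s9c")
ex=np.array([np.cos(np.radians(11.8)),np.sin(np.radians(11.8)),0])
wh=np.array([.509,.0827,.0])
print(delta(wh-.009*ex+[0,0,.06],np.radians(101.8)))
E
```

```text
10.025 [0.50699665 0.08248954 0.11535538] [-0.17508942  0.66792176  0.74840967] -0.0012160167427174345
(array([-0.1, -6.8, 55.2]), array([ 0.0012,  0.0009, -0.0009]))
```

View pics/w9.png

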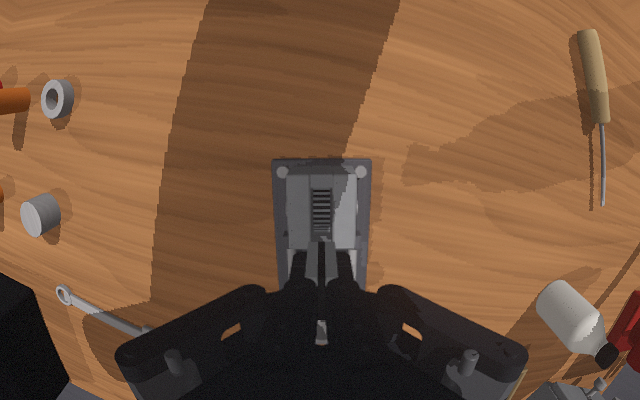

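View pics/s9c.png

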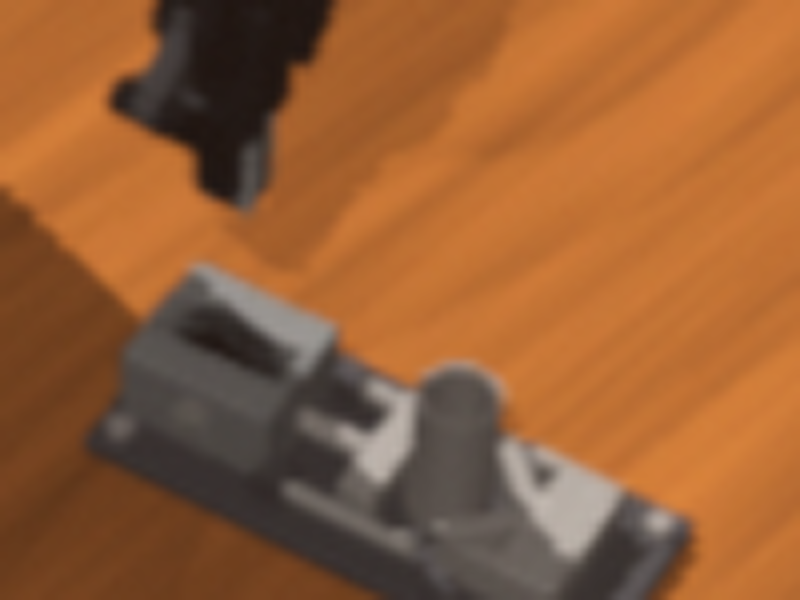

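Sleeve upright in the nest; fingers are shut over the wheel. I'll go down to the start of the first stroke.

>>> {"op": "step_arm", "data": {"moves": [[0,[0,-3,25],[0,0,0]],[0,[0,-6.5,48],[0,0,0]],[0,[0,-6.5,60],[0,0,0]],[0,[0,-6.5,60],[0,0,0]]]}}

```text
time_s: 10.62
tool_pos: [0.5003, 0.0808, 0.0546]
orientation: [0.631, 0.776, -0.001, 0.0]
force: [0.7, 1.2, 0.8]
grip_width: 0.002
```

>>> {"op": "step_arm", "data": {"moves": [[0,[0,0,1.5],[0,0,0]],[0,[0,0,3],[0,0,0]],[0,[0,0,4],[0,0,0]],[0,[0,0,4],[0,0,0]]]}}

```text
time_s: 11.12
tool_pos: [0.5004, 0.0808, 0.0507]
orientation: [0.631, 0.776, -0.001, 0.001]
force: [0.4, -0.9, -0.6]
grip_width: -0.0
```

>>> {"op": "step_arm", "data": {"moves": [[0,[0,0,1],[0,0,0]],[0,[0,0,2],[0,0,0]],[0,[0,0,2],[0,0,0]]]}}

```text
time_s: 11.5
tool_pos: [0.5003, 0.0808, 0.0487]
orientation: [0.631, 0.776, -0.001, 0.001]
force: [-0.2, 0.0, -0.5]
grip_width: 0.002
```

>>> {"op": "step_arm", "data": {"moves": [[0,[0,0,1],[0,0,0]],[0,[0,0,2],[0,0,0]],[0,[0,0,2],[0,0,0]]]}}

```text
time_s: 11.88
tool_pos: [0.5005, 0.0808, 0.0475]
orientation: [0.631, 0.776, -0.0, 0.001]
force: [-3.6, 0.2, 11.2]
grip_width: -0.001
```

>>> {"op": "step_arm", "data": {"moves": [[0,[0,1.5,0.8],[0,0,0]],[0,[0,3,0.8],[0,0,0]]]}}

```text
time_s: 12.12
tool_pos: [0.5036, 0.0815, 0.0478]
orientation: [0.631, 0.776, -0.0, 0.001]
force: [-4.9, 0.2, 15.5]
grip_width: -0.002
```

>>> {"op": "step_arm", "data": {"moves": [[0,[0,2,0.6],[0,0,0]],[0,[0,4,0.6],[0,0,0]]]}}

```text
time_s: 12.38
tool_pos: [0.5076, 0.0824, 0.0483]
orientation: [0.63, 0.776, -0.0, 0.001]
force: [-4.3, -0.4, 13.4]
grip_width: -0.002
```

>>> {"op": "step_arm", "data": {"moves": [[0,[0,2,0.5],[0,0,0]],[0,[0,4,0.4],[0,0,0]]]}}

```text
time_s: 12.62
tool_pos: [0.5114, 0.0831, 0.0487]
orientation: [0.63, 0.776, -0.0, 0.001]
force: [-5.7, -0.7, 12.2]
grip_width: -0.002
```

>>> {"op": "step_arm", "data": {"moves": [[0,[0,2,0.5],[0,0,0]],[0,[0,4,0.5],[0,0,0]]]}}

```text
time_s: 12.88
tool_pos: [0.5152, 0.084, 0.049]
orientation: [0.63, 0.776, -0.0, 0.001]
force: [-4.0, 0.7, 10.8]
grip_width: 0.003
```

```bash
python3 - <<'E'
from h import *
s=snap("scene","s10"); crop(s,310,145,410,220,8,"s10c"); t=snap("top","t10"); crop(t,245,160,320,240,7,"t10c"); w=snap("wrist","w10")
E
```

```text
(no output)
```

View pics/s10c.png

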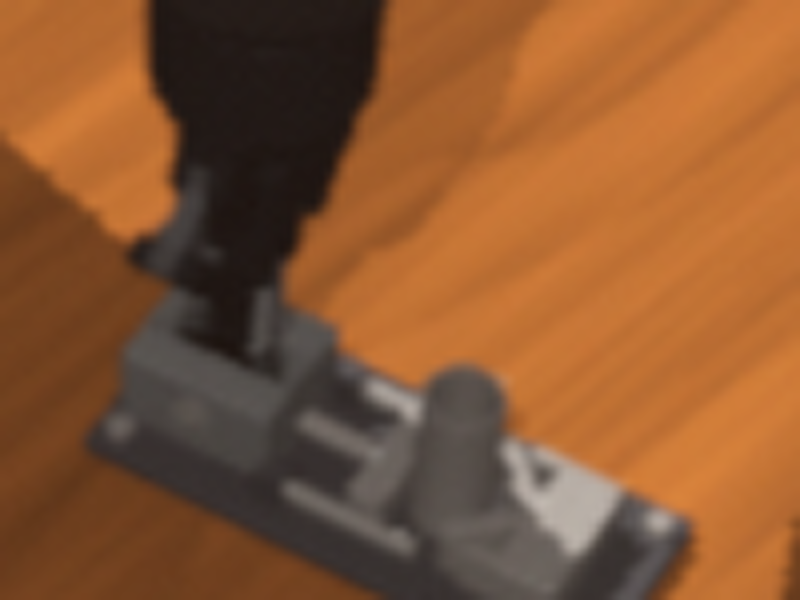

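View pics/w10.png

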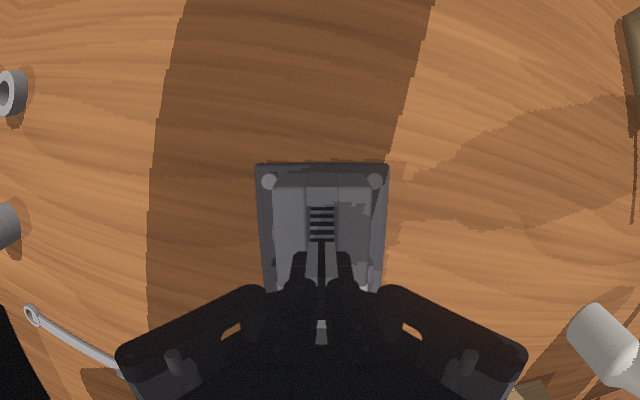

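The jaw has moved visibly towards the V, so the wheel rolls without much slip. I'll lift, go back and do the second stroke.

>>> {"op": "step_arm", "data": {"moves": [[0,[0,0,-6],[0,0,0]],[0,[0,-8,-8],[0,0,0]],[0,[0,-15.5,-8],[0,0,0]],[0,[0,-15.5,-6],[0,0,0]],[0,[0,-15.5,-3.5],[0,0,0]]]}}

```text
time_s: 13.65
tool_pos: [0.5003, 0.0809, 0.0523]
orientation: [0.63, 0.777, 0.0, 0.001]
force: [0.3, -0.7, -0.2]
grip_width: 0.001
```

>>> {"op": "step_arm", "data": {"moves": [[0,[0,0,1.5],[0,0,0]],[0,[0,0,2.5],[0,0,0]],[0,[0,0,2.5],[0,0,0]]]}}

```text
time_s: 14.02
tool_pos: [0.5003, 0.0809, 0.0496]
orientation: [0.63, 0.777, -0.0, 0.001]
force: [-0.5, -0.4, 0.1]
grip_width: -0.001
```

>>> {"op": "step_arm", "data": {"moves": [[0,[0,0,0.8],[0,0,0]],[0,[0,0,1.3],[0,0,0]],[0,[0,0,1.3],[0,0,0]]]}}

```text
time_s: 14.4
tool_pos: [0.5006, 0.0809, 0.049]
orientation: [0.63, 0.777, 0.0, 0.002]
force: [-2.2, 0.7, 7.6]
grip_width: -0.0
```

>>> {"op": "step_arm", "data": {"moves": [[0,[0,1.5,1.0],[0,0,0]],[0,[0,3,1.0],[0,0,0]]]}}

```text
time_s: 14.65
tool_pos: [0.5039, 0.0816, 0.0492]
orientation: [0.63, 0.777, 0.0, 0.002]
force: [-3.6, -0.4, 12.9]
grip_width: -0.002
```

>>> {"op": "step_arm", "data": {"moves": [[0,[0,2,0.8],[0,0,0]],[0,[0,4,0.8],[0,0,0]]]}}

```text
time_s: 14.9
tool_pos: [0.508, 0.0825, 0.0494]
orientation: [0.63, 0.777, 0.001, 0.002]
force: [-4.4, -0.4, 13.1]
grip_width: -0.002
```

>>> {"op": "step_arm", "data": {"moves": [[0,[0,2,0.8],[0,0,0]],[0,[0,4,0.8],[0,0,0]]]}}

```text
time_s: 15.15
tool_pos: [0.5122, 0.0834, 0.0497]
orientation: [0.629, 0.777, 0.001, 0.002]
force: [-4.7, 0.2, 11.6]
grip_width: -0.0
```

>>> {"op": "step_arm", "data": {"moves": [[0,[0,1.5,0.8],[0,0,0]],[0,[0,3,0.8],[0,0,0]]]}}

```text
time_s: 15.4
tool_pos: [0.5153, 0.084, 0.0498]
orientation: [0.629, 0.777, 0.001, 0.003]
force: [-3.4, 0.1, 9.6]
grip_width: 0.002
```

>>> {"op": "step_arm", "data": {"moves": [[0,[0,0,-6],[0,0,0]],[0,[0,-4,-30],[0,0,0]],[0,[0,-15.5,-60],[0,0,0]],[0,[0,-15.5,-60],[0,0,0]]]}}

```text
time_s: 15.9
tool_pos: [0.5007, 0.0815, 0.1121]
orientation: [0.629, 0.777, 0.003, 0.003]
force: [0.2, -0.6, 0.2]
grip_width: -0.003
```

```bash
python3 - <<'E'
from h import *
o=readout.get_obs(); print(o["time_s"],o["tool_pos"])
s=snap("scene","s11"); crop(s,310,145,410,220,8,"s11c"); t=snap("top","t11"); crop(t,245,160,320,240,7,"t11c"); w=snap("wrist","w11"); crop(w,240,120,400,270,4,"w11c")
E
```

```text
15.9 [0.50067601 0.08145854 0.11212262]
```

View pics/s11c.png

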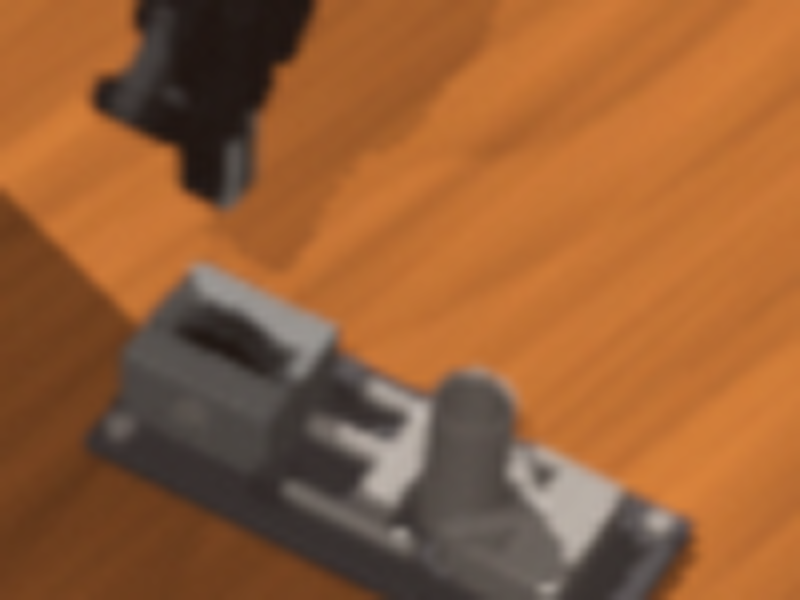

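View pics/t11c.png

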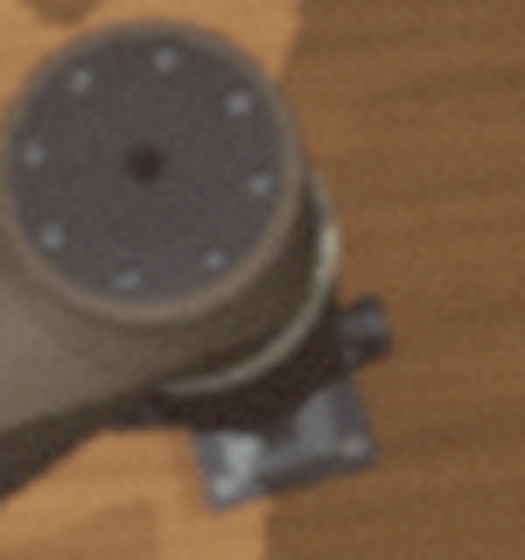

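The sleeve has moved towards the V and looks as if it might lean a little. I'll compare it with the projected edges of an upright sleeve.

```bash
python3 - <<'E'
from h import *
ex=np.array([np.cos(np.radians(11.8)),np.sin(np.radians(11.8)),0]); seat=np.array([.6022,.1023,.008])
for tag in ("s9","s10","s11"):
    s=load(tag)
    for dx in (-4.6,-2.5,0):
        print(tag,dx,[((proj(s,seat+ex*dx/1e3+[0,0,z])-[310,145]+.5)*8).round(0) for z in (0,.018,.06)])
    crop(s,345,175,390,220,16,tag+"z")
E
cd pics; python3 -c "
import cv2,numpy as np
cv2.imwrite('cmp.png',np.hstack([cv2.resize(cv2.imread(f),(400,400)) for f in ('s9z.png','s11z.png')]))"
```

```text
s9 -4.6 [array([446., 512.]), array([450., 479.]), array([461., 401.])]
s9 -2.5 [array([451., 514.]), array([456., 482.]), array([466., 403.])]
s9 0 [array([458., 517.]), array([462., 485.]), array([472., 407.])]
s10 -4.6 [array([446., 512.]), array([450., 479.]), array([461., 401.])]
s10 -2.5 [array([451., 514.]), array([456., 482.]), array([466., 403.])]
s10 0 [array([458., 517.]), array([462., 485.]), array([472., 407.])]
s11 -4.6 [array([446., 512.]), array([450., 479.]), array([461., 401.])]
s11 -2.5 [array([451., 514.]), array([456., 482.]), array([466., 403.])]
s11 0 [array([458., 517.]), array([462., 485.]), array([472., 407.])]
```

View pics/cmp.png

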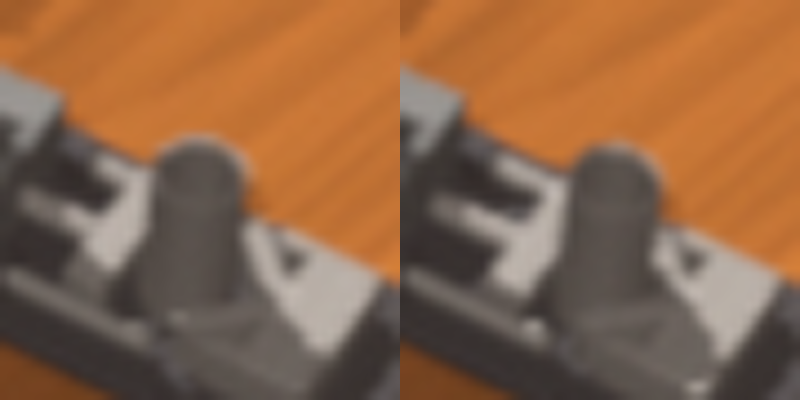

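View pics/w11.png

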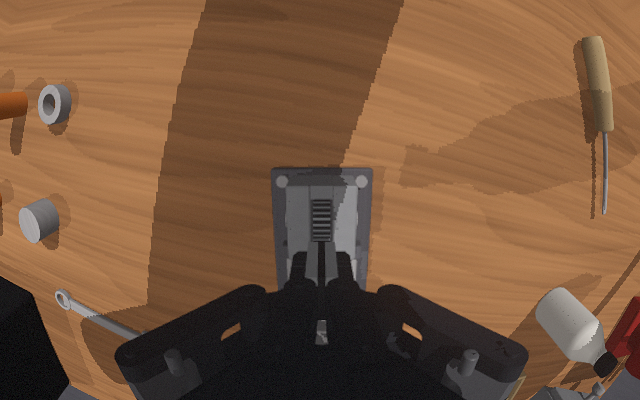

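The sleeve's edges are still upright; it moved about 4 mm towards the V with the jaw. Now the third stroke in small steps, watching the force.

>>> {"op": "step_arm", "data": {"moves": [[0,[-0.5,0,25],[-0.004,0.004,0]],[0,[-0.5,0,45],[-0.004,0.004,0]],[0,[-0.5,0,57],[-0.004,0.004,0]],[0,[-0.5,0,60],[-0.004,0.004,0]],[0,[-0.5,0,60],[-0.004,0.004,0]]]}}

```text
time_s: 16.68
tool_pos: [0.4997, 0.0799, 0.0496]
orientation: [0.629, 0.777, 0.003, 0.002]
force: [-3.0, -1.4, 5.0]
grip_width: 0.0
```

>>> {"op": "step_arm", "data": {"moves": [[0,[0,0,1],[0,0,0]],[0,[0,0,1.8],[0,0,0]],[0,[0,0,1.8],[0,0,0]]]}}

```text
time_s: 17.05
tool_pos: [0.5003, 0.08, 0.0493]
orientation: [0.629, 0.777, 0.003, 0.002]
force: [-6.1, -0.8, 16.8]
grip_width: 0.003
```

>>> {"op": "step_arm", "data": {"moves": [[0,[0,1,0.7],[0,0,0]],[0,[0,2,0.7],[0,0,0]]]}}

```text
time_s: 17.3
tool_pos: [0.5025, 0.0805, 0.0497]
orientation: [0.629, 0.778, 0.004, 0.003]
force: [-2.8, -0.5, 12.3]
grip_width: -0.001
```

>>> {"op": "step_arm", "data": {"moves": [[0,[0,1,0.8],[0,0,0]],[0,[0,2,0.8],[0,0,0]]]}}

```text
time_s: 17.55
tool_pos: [0.5049, 0.081, 0.0498]
orientation: [0.629, 0.778, 0.004, 0.003]
force: [-3.7, 0.0, 9.7]
grip_width: -0.003
```

>>> {"op": "step_arm", "data": {"moves": [[0,[0,1,1.0],[0,0,0]],[0,[0,2,1.0],[0,0,0]]]}}

```text
time_s: 17.8
tool_pos: [0.5067, 0.0813, 0.0497]
orientation: [0.628, 0.778, 0.003, 0.003]
force: [-6.8, 0.5, 13.6]
grip_width: 0.004
```

>>> {"op": "step_arm", "data": {"moves": [[0,[0,0.5,1.0],[0,0,0]],[0,[0,1,1.0],[0,0,0]]]}}

```text
time_s: 18.05
tool_pos: [0.5073, 0.0814, 0.0497]
orientation: [0.628, 0.778, 0.003, 0.003]
force: [-7.4, -0.3, 15.7]
grip_width: 0.002
```

```bash
python3 - <<'E'
from h import *
for i in range(4):
    o=readout.get_obs(); print(o["time_s"],o["tool_pos"].round(5),o["force"].round(2))
    snapshot("scene")
s=snap("scene","s12"); crop(s,310,145,410,220,8,"s12c")
E
```

```text
18.05 [0.50727 0.08142 0.04974] [-7.42 -0.3  15.73]
18.1 [0.50727 0.08143 0.04972] [-7.38  0.77 15.53]
18.15 [0.50727 0.08141 0.04973] [-7.68  0.85 15.42]
18.2 [0.50727 0.08144 0.04975] [-7.88  0.09 14.77]
```

View pics/s12c.png

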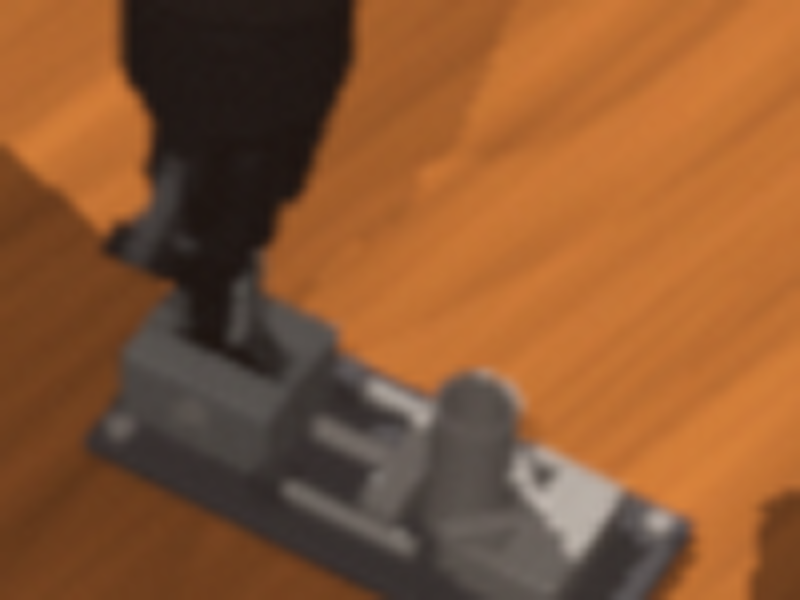

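The tangential force rose from about 4 N to 7.5 N, and the wheel stopped following within about 1–2.5 mm of rim after touch. That matches roughly 8–14 N of clamping, so I'm stopping here. I'll lift straight off and look.

>>> {"op": "step_arm", "data": {"moves": [[0,[0,0,-3],[0,0,0]],[0,[0,0,-20],[0,0,0]],[0,[0,20,-70],[0,0,0]],[0,[0,55,-120],[-0.006,0.006,0]],[0,[0,85,-150],[-0.008,0.006,0]]]}}

```text
time_s: 18.92
tool_pos: [0.5911, 0.0996, 0.2038]
orientation: [0.628, 0.778, 0.01, 0.004]
force: [0.5, 0.3, 1.1]
grip_width: -0.002
```

>>> {"op": "step_arm", "data": {"moves": [[0,[0,0,0],[0,0,0]],[0,[0,0,0],[0,0,0]]]}}

```text
time_s: 19.18
tool_pos: [0.5904, 0.0994, 0.203]
orientation: [0.628, 0.778, 0.009, 0.004]
force: [-0.0, -0.2, -1.0]
grip_width: 0.002
```

```bash
python3 - <<'E'
from h import *
o=readout.get_obs(); print(o["time_s"],o["tool_pos"],o["force"])
w=snap("wrist","w13"); crop(w,230,80,410,230,4.4,"w13c");s=snap("scene","s13"); crop(s,345,175,390,220,16,"s13z")
E
```

```text
19.175 [0.59044047 0.09936403 0.20297476] [-0.04197318 -0.16311455 -1.02077886]
```

View pics/w13c.png

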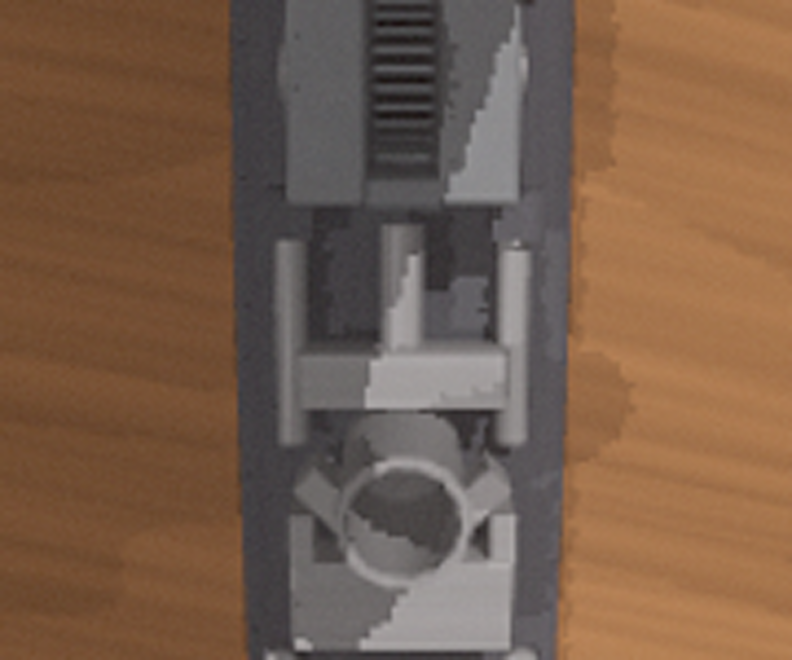

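View pics/s13z.png

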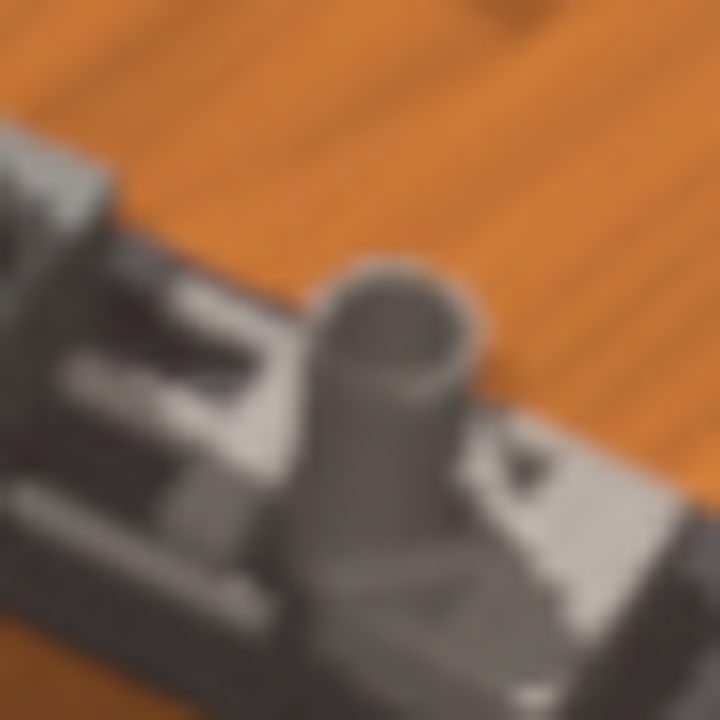

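The sleeve stands upright, its rim at about crop (405,523), and the jaw face at row 409 meets its side. I'll measure both.

```bash
python3 - <<'E'
from h import *
w=load("w13"); P=lambda x,y:(x/4.4+229.6,y/4.4+79.6)
ex=np.array([np.cos(np.radians(11.8)),np.sin(np.radians(11.8))]);ey=np.array([-ex[1],ex[0]]); seat=np.array([.6022,.1023])
def q(n,x,y,z): p=plane(w,*P(x,y),z,True)[:2]; print(n,((p-seat)@ex*1e3).round(1),((p-seat)@ey*1e3).round(1))
q("jawL",297,409,.026);q("jawR",508,409,.026);q("rim",405,523,.068);q("rim top",405,458,.068);q("rim bot",405,589,.068);q("rimL",340,523,.068);q("rimR",471,523,.068)
q("houseL",286,204,.042);q("houseR",520,204,.042);q("sleeve far side low",403,412,.026);q("block rear",400,650,.026)
E
```

```text
jawL -15.2 -25.2
jawR -15.4 25.6
rim -0.3 0.6
rim top -14.7 0.5
rim bot 14.8 0.7
rimL -0.3 -13.3
rimR -0.4 14.7
houseL -65.9 -25.9
houseR -66.2 25.8
sleeve far side low -14.5 0.3
block rear 47.6 -0.1
```

The geometry agrees: the rim is 0.3 mm from the seat, upright, with the jaw face 15 mm from the sleeve's axis. A gentle retouch of the wheel will confirm the hold, by pushing below the force needed to turn it further.

```bash
python3 - <<'E'
from h import *
print(delta([.505,.081,.056],np.radians(101.8)), delta([.505,.081,.12],np.radians(101.8)))
E
```

```text
(array([ -0.7, -89.3, 144.9]), array([ 0.0176, -0.0058,  0.0063])) (array([ -0.4, -88.2,  80.9]), array([ 0.0176, -0.0058,  0.0063]))
```

>>> {"op": "step_arm", "data": {"moves": [[0,[0,-45,20],[0.009,-0.003,0.003]],[0,[-0.4,-88,60],[0.0176,-0.0058,0.006]],[0,[-0.6,-89,110],[0.0176,-0.0058,0.006]],[0,[-0.7,-89.3,138],[0.0176,-0.0058,0.006]],[0,[-0.7,-89.3,143],[0.0176,-0.0058,0.006]]]}}

```text
time_s: 19.9
tool_pos: [0.5028, 0.08, 0.0558]
orientation: [0.631, 0.776, -0.002, -0.001]
force: [0.7, 0.8, 0.3]
grip_width: -0.001
```

>>> {"op": "step_arm", "data": {"moves": [[0,[0,0,2],[0,0,0]],[0,[0,0,4],[0,0,0]],[0,[0,0,4],[0,0,0]]]}}

```text
time_s: 20.27
tool_pos: [0.5032, 0.0802, 0.0525]
orientation: [0.631, 0.776, -0.002, -0.001]
force: [-0.4, 0.4, 0.1]
grip_width: -0.001
```

>>> {"op": "step_arm", "data": {"moves": [[0,[0,0,1.5],[0,0,0]],[0,[0,0,3],[0,0,0]],[0,[0,0,3.5],[0,0,0]],[0,[0,0,3.5],[0,0,0]]]}}

```text
time_s: 20.78
tool_pos: [0.5036, 0.0803, 0.0498]
orientation: [0.63, 0.776, -0.001, -0.0]
force: [-2.4, -0.2, 8.9]
grip_width: 0.002
```

>>> {"op": "step_arm", "data": {"moves": [[0,[0,0.3,1.0],[0,0,0]],[0,[0,0.3,1.0],[0,0,0]]]}}

```text
time_s: 21.02
tool_pos: [0.5037, 0.0803, 0.0498]
orientation: [0.63, 0.776, -0.001, -0.0]
force: [-5.2, -0.3, 11.6]
grip_width: -0.002
```

>>> {"op": "step_arm", "data": {"moves": [[0,[0,0.4,1.0],[0,0,0]],[0,[0,0.4,1.0],[0,0,0]]]}}

```text
time_s: 21.28
tool_pos: [0.5038, 0.0803, 0.0497]
orientation: [0.63, 0.777, -0.001, -0.0]
force: [-5.6, 1.0, 13.8]
grip_width: 0.002
```

```bash
python3 - <<'E'
from h import *
for i in range(4):
    o=readout.get_obs(); print(o["time_s"],o["tool_pos"].round(5),o["force"].round(2)); snapshot("scene")
E
```

```text
21.275 [0.50376 0.08031 0.04975] [-5.62  1.03 13.78]
21.325 [0.50375 0.08032 0.04975] [-6.85 -0.36 13.02]
21.375 [0.50374 0.08028 0.04973] [-6.08  1.63 12.64]
21.425 [0.50376 0.08032 0.04976] [-6.87 -0.03 13.3 ]
```

The wheel stays put at about 6.4 N along the rim, against about 4 N for free rolling, which puts the clamping force near 9–12 N. I'll lift off, check once more and hand in.

>>> {"op": "step_arm", "data": {"moves": [[0,[0,0,-3],[0,0,0]],[0,[0,0,-25],[0,0,0]],[0,[0,10,-70],[0,0,0]],[0,[0,40,-120],[0,0,0]],[0,[0,80,-150],[0,0,0]]]}}

```text
time_s: 22.1
tool_pos: [0.5837, 0.0974, 0.2031]
orientation: [0.63, 0.777, 0.0, 0.001]
force: [0.9, 0.0, -0.7]
grip_width: -0.003
```

>>> {"op": "step_arm", "data": {"moves": [[0,[0,0,0],[0,0,0]],[0,[0,0,0],[0,0,0]]]}}

```text
time_s: 22.35
tool_pos: [0.5831, 0.0972, 0.2024]
orientation: [0.63, 0.777, -0.0, 0.0]
force: [0.3, -0.3, -0.7]
grip_width: -0.003
```

```bash
python3 - <<'E'
from h import *
w=snap("wrist","w14"); crop(w,230,80,410,230,4.4,"w14c");s=snap("scene","s14")
E
```

```text
(no output)
```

View pics/w14c.png

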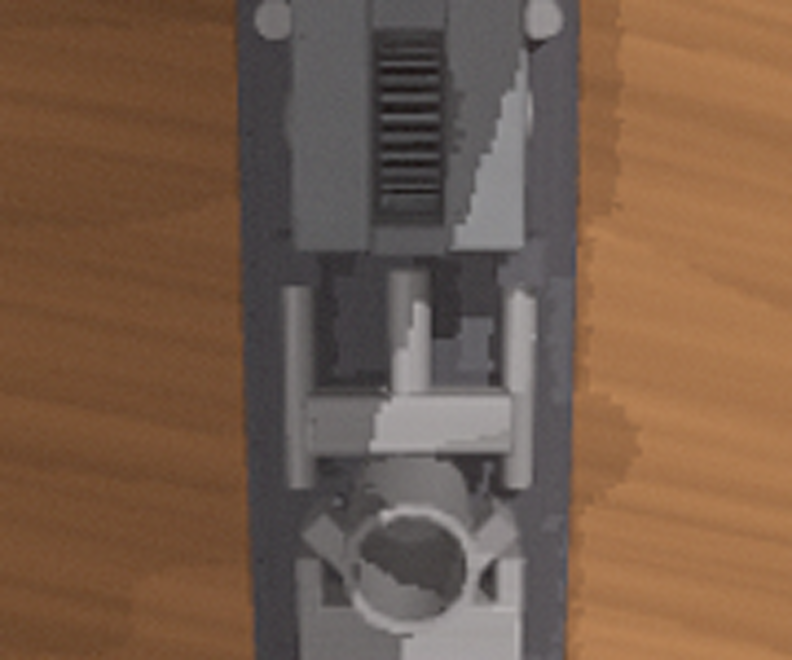

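View pics/s14.png

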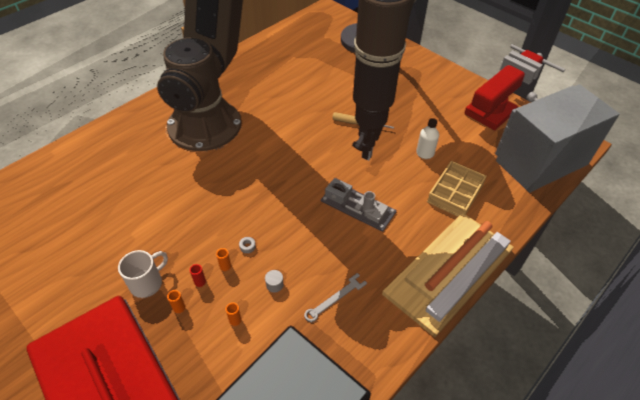

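The sleeve stands upright in the V with the jaw face (row 454) against it. The bystanders are where they were, and the tool is well clear.

```bash
python3 -c "
from rig import env,readout
print(readout.get_obs()['time_s']); print(env.close_job())"
```

```text
22.45
the job is handed in; nothing more can be done
None
```

The grey sleeve is standing upright, open end up, in the V and held by the jaw. I let go of it first, then closed the jaw by rolling the wheel with the shut fingertip in three strokes. I handed the job in at 22.45 s with the tool well clear.

**Position:** after clamping, the camera put the rim centre about 0.3–0.7 mm from the estimated seat and the sleeve upright. The jaw face was 15 mm from the sleeve's axis, as it should be on contact. My seat estimates from different features disagreed by 1–2 mm, so the seating is confirmed no more finely than that.

**Clamping force:** this is inferred, not measured. Force along the rim rose from about 4 N when rolling freely to about 7.5 N at the end. In a re-touch the wheel held still at about 6.4 N. Together these suggest roughly 9–12 N, but the estimate depends on the free-rolling friction, so it is uncertain by several newtons.

**Limits:** the highest wheel press I read was 16.8 N, against the 25 N limit. In the last scene picture the other things are where they were.

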